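# Turn the telematics module over under the shelf and click its battery cover shut

### The arm

A 6-joint arm with a two-finger parallel gripper is mounted at the origin on the work surface. World frame = base frame: x ahead of the robot, y to its left, z up, the work surface at z = 0. Lengths are in m, angles in degrees, forces in N, time in s.
With the tool pointing down it reaches from about 0.3 to 0.75 m from the base axis. Payload 8.5 kg.
Tool frame: the origin (TCP) lies between the finger pads; the fingertips stand 17 mm ahead of it and the grasp point (between the pads) lies 2 mm behind it; z points along the fingers, y is the direction in which the jaws open and shut (so a half turn about z gives the same grasp; the last joint's range is limited). The gripper opens to 85 mm and grips with 20 to 120 N. Pads are 22 mm wide; open, the fingers measure 114 mm over their backs; the gripper's body (76 mm by 85 mm) begins 54 mm behind the grasp point. The pads swing forward as they close: fully open they stand 13 mm farther back than shut.
Start: joints at [62.493, 21.807, 74.336, -0, 83.858, -12.336], TCP at [0.144, 0.531, 0.248] pointing down, gripper open.
Joint ranges: [-178.18, 178.18], [-50.72, 133.34], [12.68, 142.11], [-81.47, 261.47], [9.98, 163.14], [-165.26, 165.26]. Speed limits (degrees/s): [136.94, 136.94, 180, 180, 180, 180].

### API

Orientations are given as a 3x3 rotation matrix whose columns are the frame's x, y, z axes.
In Python, from rig import readout, eyes, env gives the robot as it stands.
- The arm moves only by the tool arm_command, never from a script. Its argument "rows" is text: rows parted by semicolons, each of 7 numbers parted by spaces: the closure, from 0 (fully open) to 1 (shut), then the shift along the tool's x, y, z in mm, then the turn, a rotation vector about the tool's x, y, z in degrees. In form: grip dx dy dz rx ry rz; .... A call has 1 to 5 rows; each row shifts and turns the commanded pose from where the row before left it, along the tool's axes as they then stand; what a row does not reach is not made up. A row lasts 1/12 s, in which the tool goes at most 41.7 mm and 7.16 degrees, less where a joint would pass 70% of its speed; a pose out of reach is approached as far as the arm can. A call with a gripper value outside its range is refused whole. The fingers move at their own pace and stop on an object; "squeeze" is the grip in N (left out, the last holds). Time passes only in rows, so rows that do not move let the fingers close. It gives the time, the measured TCP pose, the force and the opening at its end, in the units of the state.
- readout.observe(): the state, without advancing time (a new reading comes with each control period).
- eyes.get_image(name): name is "scene" or "top"; returns the picture (420x560x3 uint8, red, green, blue); there is no depth.
- eyes.camera_model(name): a dict with "mtx" (3x3 intrinsics, pixels), "k1" (the pictures are not rectified: a ray, as slopes to the right and down, at radius r is drawn at 1 + k1 r^2 times it, then the intrinsics apply), "view" (4x4, takes a point from world to camera coordinates). Camera axes: x right, y up, looking along -z (the intrinsics and any distortion apply to the point x, -y, -z); pixel columns grow to the right and rows downward; lengths in m; the calibration is good to about 2 mm. A picture is of the moment at which its call begins. camera_model takes no time and is no camera call.
- env.close_job(): hands the job in, once; it reports no verdict.
The state is a dict: "time_s": time; "q": joint angles; "qvel": joint speeds; "joint_efforts": joint torques, N m; "position": TCP position; "tool_rot": TCP orientation; "ft_force": force on the tool from outside, world axes, zero at the start; "wrist_torque": the same for the moment, N m; "grip_width": finger opening in m.
Only numpy, scipy, OpenCV 4.12 (cv2) and the standard library are available. Lean on these libraries where they do the work, as an engineer would, in place of code of your own. Each camera call takes 0.05 s, during which the arm holds its last target. There are 200 camera calls.

### The job

The small black module with a red stud on each side lies under the clear instrument shelf with its battery cover facing the bench. Turn it over right there, without bringing it out from under the shelf, and lay it down gently on its other face, not letting it flop. Then press the orange battery cover, which is ajar, until it clicks shut, no harder than that takes, and leave the module lying flat under the shelf, without knocking the shelf or disturbing the other things on the bench.

Things in the scene. Friction and masses are not known exactly. Their poses are not given: they have to be found in the camera images.
- module: Loose black module 64 (x) x 48 (y) x 30 mm, 0.15 to 0.28 kg. Origin: middle of the side lying on the bench at the start; z points up at the start, down at the end. That side has four rubber feet 8 mm high at its corners, the battery cover between them; the other side is flat with a blank white label. At the start x points away from the robot (within 0.4 rad).
- module_center (a point): Centre of the module, 15 mm from either flat side.
- stud_left (a point): Outer end of the round-ended red stud (10 mm diameter, 6 mm out) on the module's +y side: at module x -22, y +30, z +17 mm (54 mm from its +x end, 13 mm from the labelled side). The two stud ends are 60 mm apart. Pinched lightly (3 to 6 N) by both ends the module swings about them, its heavier +x end hanging down; gripped much harder it does not swing.
- stud_right (a point): Outer end of the same stud on the module's -y side (module x -22, y -30, z +17 mm).
- cover_press (a point): Place to press on the outer face of the orange battery cover (33 x 28 x 3 mm, hinged at module x -14, free edge at x +19 mm): its middle line, 7 mm from the free edge (module x +12). Shut, it lies 7 mm below the tops of the feet (23 mm above the bench once turned over); ajar, about 4 mm higher.
- shelf: Fixed clear acrylic shelf 8 mm thick with aluminium trims, 232 deep (x) x 600 mm wide (y), underside 185 mm above the bench, on four 14 mm square legs at its corners; a meter and a drawer block stand on its ends. Origin on the bench below its middle, front edge 116 mm towards the robot. The module lies about 90 mm to one side of the middle, the filter box to the other.
- shelf_edge (a point): Middle of the lower front edge of the shelf, 185 mm above the bench; x points away from the robot, in under the shelf, y along the edge.
- filter_box: Bystander: finned aluminium box 60 x 46 x 28 mm, under the shelf. Origin under its middle.
- spool: Bystander: orange solder spool standing on end, 56 mm diameter, 34 mm high, under the left end of the shelf. Origin under its middle.
- controller: Bystander: black rotary controller 70 x 100 x 46 mm. Origin under its middle.
- screwdriver: Bystander: screwdriver lying on the bench, 170 mm long. Origin under its middle.
- cap_cup: Bystander: yellow cup, 64 mm diameter, 50 mm high. Origin under its middle.
- flux_jar: Bystander: amber jar 44 mm diameter, 40 mm high. Origin under its middle.
- pry_tool: Bystander: blue plastic pry tool about 125 mm long, 8 mm thick. Origin near its middle.
- cover_hinge (a joint): Angle of the battery cover: 0 shut, 0.17 fully ajar. A sprung catch resists with a peak of about 12 N at the pressing place about a third of the way down, then from half way pulls the cover shut against a hard stop, where it stays.
- cover: The orange battery cover, 33 x 28 x 3 mm. Origin on its hinge line, which lies at module x -14 mm; x runs to its free edge when shut.
There are look-alikes about, which are no part of the job. Leave any green, pink or yellow look-alike of the module alone.

How it is judged (in metres and radians):
On the way, in this order (a step that is already met when the one before it is completed fails the run):
1. the module lies turned over, battery cover up, flat on the bench under the shelf (angle between module's own z axis and vertical above 3 rad and height (world z) of module_center below 0.019 m and linear speed of module below 0.03 m/s and x of module_center in the frame of shelf_edge above 0 m), for 0.2 s.
2. then the battery cover is clicked shut (value of joint cover_hinge below 0.03 rad), for 0.2 s.
At the end, for the whole second after the job is handed in: Module turned over (battery cover up), flat on the bench within 8 degrees and its centre under 19 mm high, at rest, its centre behind the shelf's front edge and within 220 mm of it; battery cover shut (angle under 0.03) (angle between module's own z axis and vertical above 3 rad and height (world z) of module_center below 0.019 m and linear speed of module below 0.02 m/s and angular speed of module below 0.2 rad/s and x of module_center in the frame of shelf_edge between 0 and 0.22 m and value of joint cover_hinge below 0.03 rad); the robot touches nothing.
It fails at once if the module is brought out from under the shelf (its centre more than 30 mm in front of the front edge) (x of module_center in the frame of shelf_edge below -0.03 m).
It fails at once if the module is let flop over past upright (turning faster than 10 rad/s) (angular speed of module above 10 rad/s and angle between module's own z axis and vertical above 1.75 rad).
It fails at once if the battery cover is pressed with more than 40 N (contact force between the fingers and cover above 40 N).
It fails at once if the shelf is knocked with more than 15 N (contact force between any of the arm, the fingers, module and shelf above 15 N).
It fails at once if another thing on the bench is moved by more than 30 mm (distance of any of filter_box, spool, controller, screwdriver, cap_cup, flux_jar, pry_tool from where it was at the start of the episode above 0.03 m).
It also fails if it takes over 58 s, if anything falls off the work surface, if the arm or the gripper's body presses on something with over 40 N, if the wrist force passes 120 N, or if a joint passes its speed limit or range.

## Working session

There is one attempt and no reset: what is moved stays moved. The work goes in short steps, Python scripts to look and compute and a tool call to move; the robot and the scene stay as the last step left them, time stands still between calls to the robot, and variables do not carry over. Pictures are saved under pics/ and viewed, about 8 in all and at most 12, crops included, and the job is handed in when it is done.

Besides the shell and the picture viewer there is one more tool, called after "Emit:" by a JSON object that holds its "method" and its "body", one argument or row to a line. arm_command: Moves the arm, as the interface text tells. Its arguments: {"type":"object","properties":{"rows":{"type":"string"},"squeeze":{"type":"number"}},"required":["rows"]}

```bash
mkdir -p pics; ls; cat > h.py <<'E'
import numpy as np, cv2
from rig import readout, eyes, env
def snap(n,f):
    im=eyes.get_image(n); cv2.imwrite(f'pics/{f}.png',im[:,:,::-1]); return im
def ray(n,u,v):
    c=eyes.camera_model(n); K=np.array(c['mtx']);V=np.array(c['view'])
    d=cv2.undistortPoints(np.array([[[u,v]]],float),K,np.array([c['k1'],0,0,0.]))[0,0] if 0 else None
    p=np.linalg.solve(K,[u,v,1]);rd=np.hypot(p[0],p[1]);r=rd
    for _ in range(30): r=rd/(1+c['k1']*r*r)
    s=p[:2]*(r/rd if rd>0 else 1)
    R=V[:3,:3];o=-R.T@V[:3,3];w=R.T@np.array([s[0],-s[1],-1]);return o,w/np.linalg.norm(w)
def onplane(n,u,v,z):
    o,d=ray(n,u,v);return o+d*(z-o[2])/d[2]
def two(u1,v1,u2,v2,a='scene',b='top'):
    o,d=ray(a,u1,v1);p,e=ray(b,u2,v2)
    t=np.linalg.lstsq(np.c_[d,-e],p-o,rcond=None)[0]
    A=o+d*t[0];B=p+e*t[1];return (A+B)/2,np.linalg.norm(A-B)
def proj(n,P):
    c=eyes.camera_model(n);V=np.array(c['view']);q=V[:3,:3]@np.array(P)+V[:3,3]
    s=np.array([q[0],-q[1]])/-q[2];s=s*(1+c['k1']*(s@s));return (np.array(c['mtx'])@[s[0],s[1],1])[:2]
E
python3 - <<'E'
from h import *
a=snap('scene','s0');b=snap('top','t0')
print(readout.observe())
for n in('scene','top'):
    c=eyes.camera_model(n);print(c, ray(n,280,210))
E
```

```text
pics
{'time_s': 0.1, 'q': array([ 6.24914534e+01,  2.18387291e+01,  7.43787569e+01, -7.48179824e-04,
        8.38569677e+01, -1.23344488e+01]), 'qvel': array([ 0.11605142, -0.07316342, -0.11995589, -0.0127165 ,  0.04553844,
        0.06903303]), 'joint_efforts': array([ 5.19099209e-03, -4.49222410e+01, -2.31661499e+01, -8.01131500e-05,
        3.62163788e-03, -4.48641913e-05]), 'position': array([0.14384836, 0.53061733, 0.24776824]), 'tool_rot': array([[-9.65135216e-01,  2.61751158e-01, -5.88681760e-04],
       [ 2.61751686e-01,  9.65134557e-01, -1.15854485e-03],
       [ 2.64906651e-04, -1.27224088e-03, -9.99999156e-01]]), 'ft_force': array([-0.78516527, -0.10187189,  0.13093095]), 'wrist_torque': array([-0.02694431, -0.00853102, -0.05066624]), 'grip_width': 0.08558993139908092}
{'mtx': array([[460.87330169,   0.        , 285.30077863],
       [  0.        , 460.87330169, 208.65087654],
       [  0.        ,   0.        ,   1.        ]]), 'k1': 0.021908089892642778, 'view': array([[ 0.44572684, -0.89511572,  0.00976884, -0.25369992],
       [ 0.63826177,  0.32543904,  0.69764701, -0
[... 168 characters left out ...]
,  0.96832028]), array([ 0.62061531,  0.31404537, -0.71847905]))
{'mtx': array([[445.95612832,   0.        , 276.28131888],
       [  0.        , 445.95612832, 213.28057578],
       [  0.        ,   0.        ,   1.        ]]), 'k1': -0.035040227534401815, 'view': array([[-1.66901124e-02, -9.99860362e-01,  8.35169754e-04,
         8.36412574e-03],
       [ 9.78386879e-01, -1.61594729e-02,  2.06150398e-01,
        -5.46254694e-01],
       [-2.06108116e-01,  4.25779245e-03,  9.78519962e-01,
        -1.33852546e+00],
       [ 0.00000000e+00,  0.00000000e+00,  0.00000000e+00,
         1.00000000e+00]])} (array([0.25870706, 0.00523493, 1.42237752]), array([ 0.21315308, -0.01271342, -0.9769361 ]))
```

View pics/s0.png

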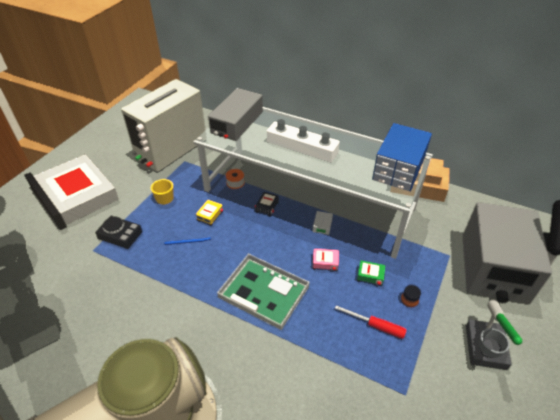

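View pics/t0.png

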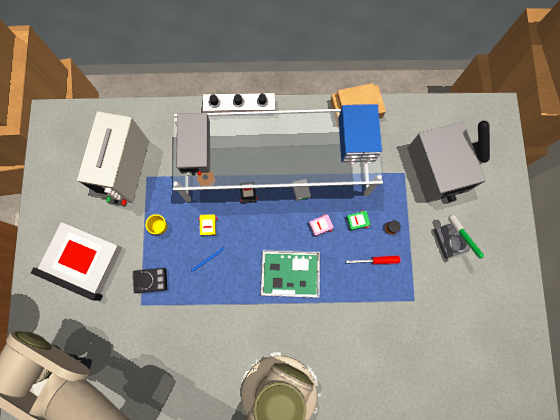

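The candidates are the black one at scene (267,202)/top (248,194), and the look-alikes: yellow (209,212), pink (326,259) and green (371,272). The filter box is at (323,221). I choose the black one, lying under the shelf left of the middle, and check it in a close crop.

```bash
python3 - <<'E'
from h import *
a=cv2.imread('pics/s0.png')[175:235,227:307];b=cv2.imread('pics/t0.png')[165:225,208:288]
cv2.imwrite('pics/c0.png',np.hstack([cv2.resize(x,None,fx=5,fy=7 if 0 else 5,interpolation=cv2.INTER_CUBIC) for x in(a,b)]))
# red pixels
for n,f,(x0,x1,y0,y1) in(('scene','s0',(240,295,185,222)),('top','t0',(230,265,178,212))):
    im=cv2.imread(f'pics/{f}.png')[y0:y1,x0:x1].astype(int);B,G,R=im[...,0],im[...,1],im[...,2]
    for nm,m in(('red',(R>90)&(R>1.8*G)&(R>1.8*B)),('white',(R>110)&(abs(R-B)<40)&(abs(R-G)<30)),('dark',(R+G+B<110))):
        k,l,s,c=cv2.connectedComponentsWithStats(m.astype(np.uint8))
        for i in range(1,k):
            if s[i,4]>2: print(n,nm,s[i,4],c[i]+[x0,y0],s[i,:4]+[x0,y0,0,0])
for u,v in((202,140),(415,207)):print('shelf',onplane('scene',u,v,.193))
print(onplane('top',178,186,.193),onplane('top',380,183,.193))
E
```

```text
scene red 5 [268.  198.4] [266 198   5   2]
scene white 20 [269.15 196.1 ] [265 195   9   4]
scene white 44 [265.77272727 201.20454545] [261 198  11   7]
scene dark 105 [267.8952381  204.78095238] [257 196  21  16]
scene dark 4 [257.5 211. ] [256 211   4   1]
scene dark 5 [269. 214.] [268 213   3   3]
top red 16 [247.25   188.9375] [243 188   9   3]
top red 3 [257. 198.] [257 197   1   3]
top white 134 [247.51492537 185.7761194 ] [230 184  35   5]
top white 52 [247.76923077 193.        ] [243 190  10   7]
top dark 75 [248.69333333 195.56      ] [240 189  16  11]
top dark 7 [250. 201.] [247 201   7   1]
shelf [0.60665497 0.27529549 0.193     ]
shelf [ 0.61955776 -0.31498921  0.193     ]
[0.60198453 0.27948404 0.193     ] [ 0.60138383 -0.29867671  0.193     ]
```

View pics/c0.png

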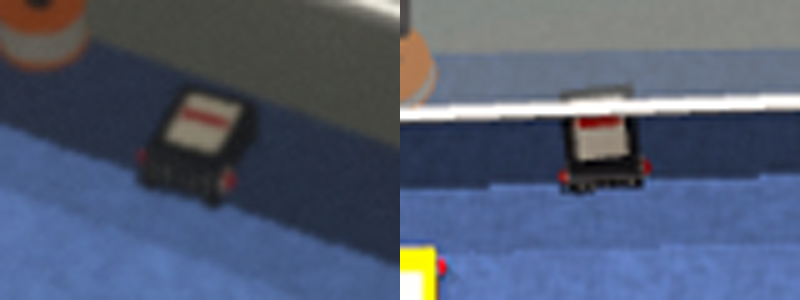

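```bash
cat >> h.py <<'E'
from scipy.spatial.transform import Rotation as Ro
def target(th,psi):
    th,psi=np.radians([th,psi]);c,s=np.cos(th),np.sin(th)
    z=np.array([c*np.cos(psi),c*np.sin(psi),-s]);y=np.array([-np.sin(psi),np.cos(psi),0]);return np.c_[np.cross(y,z),y,z]
def delta(P,th,psi):
    "straight move in tool axes: shift mm (current axes), then rotvec deg"
    o=readout.observe();R=o['tool_rot'];p=o['position']
    print('pos',p.round(4),'w',round(o['grip_width'],4),'F',o['ft_force'].round(1),'t',o['time_s'],'q',o['q'].round(0))
    print('shift',(R.T@(np.array(P)-p)*1e3).round(1),'rot',Ro.from_matrix(R.T@target(th,psi)).as_rotvec(degrees=True).round(1))
E
python3 - <<'E'
from h import *
L,R=(255.4,206.4),(273.0,211.2);l,r=(240.9,200.2),(257.6,198.2)
for z in(.017,):
  for n,a,b in(('scene',L,R),('top',l,r)):
    A=onplane(n,*a,z);B=onplane(n,*b,z);print(n,A,B,(A+B)/2,np.linalg.norm(A-B),np.degrees(np.arctan2(-(A-B)[0],(A-B)[1])))
print(two(*L,*l),two(*R,*r))
print('label',onplane('scene',265.8+.8,199.5,.03),onplane('top',247.6,191.5,.03))
for nm,u,v in(('yellow',208,226),('spool',205,178),('box',301,190),('pry',208,259),('cup',155,226),('pink',320,226),('ctrl',150,281)):print(nm,onplane('top',u,v,.02))
print('edge at module y', onplane('top',248,187.5,.185),onplane('top',248,183.5,.193))
for P in ([.6,.09,.185],[.6,-.2,.185]):print(proj('scene',P),proj('top',P))
delta([.45,.09,.2],40,0)
E
```

```text
scene [0.59859231 0.11144699 0.017     ] [0.60461145 0.05719712 0.017     ] [0.60160188 0.08432205 0.017     ] 0.05458277076671924 6.331186673246801
top [0.59994019 0.11305829 0.017     ] [0.60571251 0.05887713 0.017     ] [0.60282635 0.08596771 0.017     ] 0.05448776925908237 6.081208021631868
(array([0.60077102, 0.11306519, 0.01421797]), np.float64(0.0005151283025384021)) (array([0.60657881, 0.05866952, 0.01439367]), np.float64(0.0007541068715302136))
label [0.62686678 0.08956121 0.03      ] [0.62527759 0.09044895 0.03      ]
yellow [0.51615012 0.21807694 0.02      ]
spool [0.67587889 0.23032337 0.02      ]
box [ 0.63008436 -0.08248862  0.02      ]
pry [0.41053329 0.21657803 0.02      ]
cup [0.51888924 0.38813369 0.02      ]
pink [ 0.51024924 -0.13987603  0.02      ]
ctrl [0.34441476 0.39723642 0.02      ]
edge at module y [0.59631343 0.0797764  0.185     ] [0.60596227 0.07925486 0.193     ]
[260.47086013 163.72666996] [244.43760377 186.31768058]
[365.50696471 199.06386747] [345.25457923 184.73335245]
pos [0.1438 0.5306 0.2478] w 0.0856 F [-0.8 -0.1  0.1] t 0.1 q [ 62.  22.  74.  -0.  84. -12.]
shift [-410.8 -345.1   48.1] rot [ -6.7 -49.7 -14.2]
```

Emit:
{"method": "arm_command", "body": {
  "rows": "0 -24 -24.5 1 0 0 0;0 -24 -24.5 1 0 0 0;0 -24 -24.5 1 0 0 0;0 -24 -24.5 1 0 0 0;0 -24 -24.5 1 0 0 0"
}}

```text
time_s: 0.52
position: [0.2279, 0.3797, 0.243]
tool_rot: [[-0.965, 0.261, -0.0], [0.261, 0.965, -0.0], [0.0, -0.001, -1.0]]
ft_force: [0.7, 0.7, 0.5]
grip_width: 0.0854
```

Emit:
{"method": "arm_command", "body": {
  "rows": "0 -24 -24.5 1 0 0 0;0 -24 -24.5 1 0 0 0;0 -24 -24.5 1 0 0 0;0 -24 -24.5 1 0 0 0;0 -24 -24.5 1 0 0 0"
}}

```text
time_s: 0.93
position: [0.3117, 0.23, 0.2382]
tool_rot: [[-0.965, 0.261, -0.0], [0.261, 0.965, -0.0], [0.0, -0.0, -1.0]]
ft_force: [1.5, 1.4, 0.1]
grip_width: 0.0854
```

Emit:
{"method": "arm_command", "body": {
  "rows": "0 -24 -24.5 1 0 0 0;0 -24 -24.5 1 0 0 0;0 -24 -24.5 1 0 0 0;0 -24 -24.5 1 0 0 0;0 -24 -24.5 1 0 0 0"
}}

```text
time_s: 1.35
position: [0.3955, 0.0802, 0.2332]
tool_rot: [[-0.965, 0.262, -0.0], [0.262, 0.965, 0.0], [0.0, 0.0, -1.0]]
ft_force: [0.6, 1.3, 0.1]
grip_width: 0.0854
```

```bash
python3 - <<'E'
from h import *
delta([.40,.075,.2],35,7)
E
```

```text
pos [0.3955 0.0802 0.2332] w 0.0854 F [0.6 1.3 0.1] t 1.35 q [ -5.   8.  97.   0.  75. -80.]
shift [-5.7 -3.9 33.2] rot [-10.6 -54.3 -20.4]
```

Emit:
{"method": "arm_command", "body": {
  "rows": "0 0 0 0 -1.18 -6.03 -2.27;0 0 0 0 -1.18 -6.03 -2.27;0 0 0 0 -1.18 -6.03 -2.27;0 0 0 0 -1.18 -6.03 -2.27;0 0 0 0 -1.18 -6.03 -2.27"
}}

```text
time_s: 1.77
position: [0.3949, 0.0818, 0.2336]
tool_rot: [[-0.856, 0.047, 0.515], [0.064, 0.998, 0.015], [-0.513, 0.045, -0.857]]
ft_force: [1.1, 0.3, -0.2]
grip_width: 0.0851
```

Emit:
{"method": "arm_command", "body": {
  "rows": "0 0 0 0 -1.18 -6.03 -2.27;0 0 0 0 -1.18 -6.03 -2.27;0 0 0 0 -1.18 -6.03 -2.27;0 0 0 0 -1.18 -6.03 -2.27"
}}

```text
time_s: 2.1
position: [0.3953, 0.0886, 0.2324]
tool_rot: [[-0.701, -0.082, 0.709], [-0.025, 0.996, 0.091], [-0.713, 0.046, -0.7]]
ft_force: [-0.3, 0.9, -0.1]
grip_width: 0.0855
```

```bash
python3 - <<'E'
from h import *
delta([.51,.074,.086],35,7)
delta([.601,.085,.023],35,7)
E
```

```text
pos [0.3953 0.0886 0.2324] w 0.0855 F [-0.3  0.9 -0.1] t 2.1 q [ -14.   -5.  125.   43.   22. -142.]
shift [ 24.4 -30.8 182.3] rot [-0.  -9.4 -3.5]
pos [0.3953 0.0886 0.2324] w 0.0855 F [-0.3  0.9 -0.1] t 2.1 q [ -14.   -5.  125.   43.   22. -142.]
shift [  5.3 -30.3 291.9] rot [-0.  -9.4 -3.5]
```

```bash
cat > kin.py <<'E'
from h import *
from scipy.optimize import least_squares
def fk(q,p):
    h,a1,L1,e,L2,lat,d,lw=p[:8];q=np.radians(q)
    R1=Ro.from_euler('z',q[0]);Ra=R1*Ro.from_euler('y',q[1]);Rb=Ra*Ro.from_euler('y',q[2]);R4=Rb*Ro.from_euler('z',q[3])
    R5=R4*Ro.from_euler('y',q[4]);R6=R5*Ro.from_euler('z',q[5])
    P=np.array([0,0,h])+R1.apply([a1,lat,0])+Ra.apply([0,0,L1])+Rb.apply([e,0,L2])+R5.apply([lw,0,d])
    return P,R6.as_matrix()
E
python3 - <<'E'
from kin import *
o=readout.observe();print(o['q'])
S=[([62.4914534,21.8387291,74.3787569,-7.5e-4,83.8569677,-12.3344],[0.14384836,0.53061733,0.24776824],1),
([-5,8,97,0,75,-80],[.3955,.0802,.2332],.1),(o['q'],o['position'],1)]
print(fk(S[0][0],np.zeros(8))[1].round(3));print((fk(o['q'],np.zeros(8))[1]).round(3),o['tool_rot'].round(3))
f=lambda p:np.r_[np.concatenate([w*(fk(q,p)[0]-x) for q,x,w in S]),1e-3*(p-[.25,0,.35,0,.35,.117,.25,0])]
r=least_squares(f,[.25,0,.35,0,.35,.117,.25,0]);print(r.x.round(3),r.fun.round(4))
E
```

```text
[ -13.5564349    -5.30520112  125.22546968   42.98712991   21.9502553
 -142.07514323]
[[-0.262 -0.965 -0.001]
 [-0.965  0.262 -0.001]
 [ 0.001  0.    -1.   ]]
[[ 0.082 -0.701  0.709]
 [-0.996 -0.025  0.091]
 [-0.046 -0.713 -0.7  ]] [[-0.701 -0.082  0.709]
 [-0.025  0.996  0.091]
 [-0.713  0.046 -0.7  ]]
[0.1   0.007 0.547 0.088 0.341 0.117 0.235 0.002] [ 0.     -0.      0.      0.0001  0.0003 -0.     -0.      0.      0.
 -0.0002  0.      0.0002  0.0001 -0.      0.     -0.      0.    ]
```

```bash
cat >> kin.py <<'E'
PP=[.1,.007,.547,.088,.341,.117,.235,.002]
lo=np.array([-178,-50,13,-81,10,-165]);hi=np.array([178,133,142,261,163,165])
def ik(P,th,psi,q0,flip=0):
    T=target(th,psi)
    if flip:T=T*[-1,-1,1]
    def f(q):
        X,R=fk(q,PP);R=np.c_[R[:,1],-R[:,0],R[:,2]]
        return np.r_[(X-P)*5,Ro.from_matrix(R.T@T).as_rotvec()]
    r=least_squares(f,np.clip(q0,lo+1,hi-1),bounds=(lo,hi));return r.x,np.abs(r.fun).max()
E
python3 - <<'E'
from kin import *
q0=readout.observe()['q']
for th in(35,45,55,65):
  for nm,P in(('pre',[.51,.074,.1]),('grasp',[.602,.085,.025]),('hang',[.6,.085,.07]),('fin',[.65,.09,.02])):
    out=[]
    for fl in(0,1):
      for q4 in(43,0,180,230,-60,120):
        g=q0.copy();g[3]=q4;g[5]=-142+(180 if fl else 0)
        if q4>90:g[5]=38 if not fl else -142
        q,e=ik(P,th,7,g,fl)
        if e<.01: out.append((fl,tuple(q.round().astype(int))))
    print(th,nm,sorted(set(out)))
E
```

```text
35 pre [(0, (np.int64(-12), np.int64(28), np.int64(132), np.int64(153), np.int64(36), np.int64(101))), (1, (np.int64(-12), np.int64(28), np.int64(132), np.int64(153), np.int64(36), np.int64(-79)))]
35 grasp [(0, (np.int64(-8), np.int64(42), np.int64(119), np.int64(159), np.int64(37), np.int64(98))), (1, (np.int64(-8), np.int64(42), np.int64(119), np.int64(159), np.int64(37), np.int64(-82)))]
35 hang [(0, (np.int64(-8), np.int64(35), np.int64(118), np.int64(155), np.int64(30), np.int64(103))), (1, (np.int64(-8), np.int64(35), np.int64(118), np.int64(155), np.int64(30), np.int64(-77)))]
35 fin [(0, (np.int64(-6), np.int64(43), np.int64(112), np.int64(158), np.int64(31), np.int64(101))), (1, (np.int64(-6), np.int64(43), np.int64(112), np.int64(158), np.int64(31), np.int64(-79)))]
45 pre [(0, (np.int64(-11), np.int64(23), np.int64(125), np.int64(133), np.int64(17), np.int64(123))), (1, (np.int64(-11), np.int64(23), np.int64(125), np.int64(133), np.int64(17), np.int64(-57)))]
45 grasp [(0, (np.int64(-7), np.int64(38), np.int64(114), np.int64(148), np.int64(19), np.int64(111))), (1, (np.in
[... 1146 characters left out ...]
nt64(24), np.int64(-118))), (1, (np.int64(-8), np.int64(22), np.int64(111), np.int64(15), np.int64(24), np.int64(62)))]
65 grasp [(0, (np.int64(-5), np.int64(35), np.int64(101), np.int64(15), np.int64(20), np.int64(-115))), (1, (np.int64(-5), np.int64(35), np.int64(101), np.int64(15), np.int64(20), np.int64(65)))]
65 hang [(0, (np.int64(-5), np.int64(31), np.int64(99), np.int64(12), np.int64(26), np.int64(-111))), (1, (np.int64(-5), np.int64(31), np.int64(99), np.int64(12), np.int64(26), np.int64(69)))]
65 fin [(0, (np.int64(-4), np.int64(39), np.int64(93), np.int64(11), np.int64(24), np.int64(-111))), (1, (np.int64(-4), np.int64(39), np.int64(93), np.int64(11), np.int64(24), np.int64(69)))]
```

Emit:
{"method": "arm_command", "body": {
  "rows": "0 0 0 0 0 0 7.15;0 0 0 0 0 0 7.15;0 0 0 0 0 0 7.15;0 0 0 0 0 0 7.15;0 0 0 0 0 0 7.15"
}}

```text
time_s: 2.52
position: [0.3958, 0.0887, 0.2325]
tool_rot: [[-0.616, 0.347, 0.707], [0.567, 0.819, 0.092], [-0.547, 0.457, -0.701]]
ft_force: [0.7, 0.2, 0.5]
grip_width: 0.0855
```

Emit:
{"method": "arm_command", "body": {
  "rows": "0 0 0 0 0 0 7.15;0 0 0 0 0 0 7.15;0 0 0 0 0 0 7.15;0 0 0 0 0 0 7.15;0 0 0 0 0 0 7.15"
}}

```text
time_s: 2.93
position: [0.3958, 0.0887, 0.2325]
tool_rot: [[-0.297, 0.642, 0.707], [0.938, 0.333, 0.092], [-0.177, 0.691, -0.701]]
ft_force: [-0.1, -0.5, -0.6]
grip_width: 0.0855
```

Emit:
{"method": "arm_command", "body": {
  "rows": "0 0 0 0 0 0 7.15;0 0 0 0 0 0 7.15;0 0 0 0 0 0 7.15;0 0 0 0 0 0 7.15;0 0 0 0 0 0 7.15"
}}

```text
time_s: 3.35
position: [0.3958, 0.0887, 0.2325]
tool_rot: [[0.134, 0.694, 0.707], [0.956, -0.278, 0.092], [0.26, 0.664, -0.701]]
ft_force: [0.2, 0.3, -0.6]
grip_width: 0.0855
```

Emit:
{"method": "arm_command", "body": {
  "rows": "0 0 0 0 0 0 7.15;0 0 0 0 0 0 7.15;0 0 0 0 0 0 7.15;0 0 0 0 0 0 7.15;0 0 0 0 0 0 7.15"
}}

```text
time_s: 3.77
position: [0.3958, 0.0887, 0.2325]
tool_rot: [[0.514, 0.485, 0.707], [0.614, -0.784, 0.092], [0.599, 0.387, -0.701]]
ft_force: [-0.4, -0.4, -0.5]
grip_width: 0.0857
```

Emit:
{"method": "arm_command", "body": {
  "rows": "0 0 0 0 0 0 7.15;0 0 0 0 0 0 7.15;0 0 0 0 0 0 7.15;0 0 0 0 0 0 7.15;0 0 0 0 0 0 7.15"
}}

```text
time_s: 4.18
position: [0.3958, 0.0887, 0.2325]
tool_rot: [[0.701, 0.093, 0.707], [0.04, -0.995, 0.092], [0.712, -0.036, -0.701]]
ft_force: [-0.5, 0.0, 0.6]
grip_width: 0.0855
```

```bash
sed -i 's/return np.c_\[np.cross(y,z),y,z\]/return np.c_[-np.cross(y,z),-y,z]/' h.py
python3 - <<'E'
from kin import *
o=readout.observe();q=o['q'];print(q.round(1),fk(q,PP)[0]-o['position'])
# refine fit not needed; plan the wrist sweep at a pose that keeps q5>15
P=np.array([.42,.09,.22])
for th,psi in((45,7),(45,15),(42,22),(38,24),(35,24),(35,16),(35,7)):
    q,e=ik(P,th,psi,q);print(th,psi,q.round(0),round(e,3))
delta(P,45,20);delta(P,38,26);delta(P,35,7)
E
```

```text
[-13.5  -5.2 125.1  42.5  22.1  37.5] [-9.40375858e-05 -6.40998684e-04  6.91941377e-04]
45 7 [-11.  -1. 124.  45.  18.  34.] 0.0
45 15 [-16.  -1. 124.  55.  27.  15.] 0.0
42 22 [-22.  -0. 126.  66.  34.  -4.] 0.0
38 24 [-25.   1. 128.  76.  38. -17.] 0.0
35 24 [-26.   1. 130.  83.  39. -25.] 0.0
35 16 [-21.   0. 131.  91.  30. -24.] 0.0
35 7 [-14.   0. 131. 106.  18. -29.] 0.0
pos [0.3958 0.0887 0.2325] w 0.0855 F [-0.5  0.   0.6] t 4.1833 q [-13.  -5. 125.  43.  22.  38.]
shift [ 8.1  1.4 26. ] rot [  8.9  -0.7 -11.8]
pos [0.3958 0.0887 0.2325] w 0.0855 F [-0.5  0.   0.6] t 4.1833 q [-13.  -5. 125.  43.  22.  38.]
shift [ 8.1  1.4 26. ] rot [ 14.2   6.1 -15.2]
pos [0.3958 0.0887 0.2325] w 0.0855 F [-0.5  0.   0.6] t 4.1833 q [-13.  -5. 125.  43.  22.  38.]
shift [ 8.1  1.4 26. ] rot [-0.1  9.5 -2.6]
```

Emit:
{"method": "arm_command", "body": {
  "rows": "0 1 0 3 0 1.2 -0.33;0 1 0 3 0 1.2 -0.33;0 1 0 3 0 1.2 -0.33;0 1 0 3 0 1.2 -0.33;0 1 0 3 0 1.2 -0.33"
}}

```text
time_s: 4.6
position: [0.4103, 0.0903, 0.2261]
tool_rot: [[0.619, 0.116, 0.777], [0.065, -0.993, 0.097], [0.783, -0.01, -0.622]]
ft_force: [1.1, -0.3, 0.6]
grip_width: 0.0857
```

Emit:
{"method": "arm_command", "body": {
  "rows": "0 1 0 3 0 1.2 -0.33;0 1 0 3 0 1.2 -0.33;0 1 0 3 0 1.2 -0.33;0 0 0 0 0 0 0"
}}

```text
time_s: 4.93
position: [0.4192, 0.0914, 0.2226]
tool_rot: [[0.568, 0.127, 0.813], [0.075, -0.992, 0.102], [0.82, 0.003, -0.573]]
ft_force: [-0.2, 0.4, -0.4]
grip_width: 0.0853
```

```bash
python3 - <<'E'
from kin import *
delta([.50,.0725,.11],35,7);delta([.601,.085,.025],35,7)
E
```

```text
pos [0.4192 0.0914 0.2226] w 0.0853 F [-0.2  0.4 -0.4] t 4.9333 q [-14.   0. 130. 103.  17. -26.]
shift [-47.8  28.6 128.3] rot [-0.1 -0.1  0.3]
pos [0.4192 0.0914 0.2226] w 0.0853 F [-0.2  0.4 -0.4] t 4.9333 q [-14.   0. 130. 103.  17. -26.]
shift [-59.2  28.7 260.4] rot [-0.1 -0.1  0.3]
```

Emit:
{"method": "arm_command", "body": {
  "rows": "0 -7.4 3.6 16 0 0 0;0 -7.4 3.6 16 0 0 0;0 -7.4 3.6 16 0 0 0;0 -7.4 3.6 16 0 0 0;0 -7.4 3.6 16 0 0 0"
}}

```text
time_s: 5.35
position: [0.4637, 0.0803, 0.1505]
tool_rot: [[0.567, 0.129, 0.813], [0.075, -0.992, 0.105], [0.82, 0.001, -0.572]]
ft_force: [0.5, 0.6, 0.2]
grip_width: 0.0854
```

Emit:
{"method": "arm_command", "body": {
  "rows": "0 -7.4 3.6 16 0 0 0;0 -7.4 3.6 16 0 0 0;0 -7.4 3.6 16 0 0 0;0 0 0 0 0 0 0"
}}

```text
time_s: 5.68
position: [0.4923, 0.0727, 0.1034]
tool_rot: [[0.57, 0.129, 0.812], [0.074, -0.992, 0.106], [0.819, -0.001, -0.574]]
ft_force: [0.1, -0.2, 0.2]
grip_width: 0.0852
```

```bash
python3 - <<'E'
from kin import *
delta([.601,.085,.025],35,7)
a=snap('scene','s1')[140:260,180:340];b=snap('top','t1')[130:250,170:330]
cv2.imwrite('pics/c1.png',np.vstack([cv2.resize(x[:100,:,::-1],None,fx=3,fy=3,interpolation=cv2.INTER_CUBIC) for x in(a,b)]))
E
```

```text
pos [0.4923 0.0727 0.1034] w 0.0852 F [ 0.1 -0.2  0.2] t 5.6833 q [-14.  28. 132. 150.  36. -77.]
shift [ -1.3   1.9 134.6] rot [-0.4  0.1  0.2]
```

View pics/c1.png

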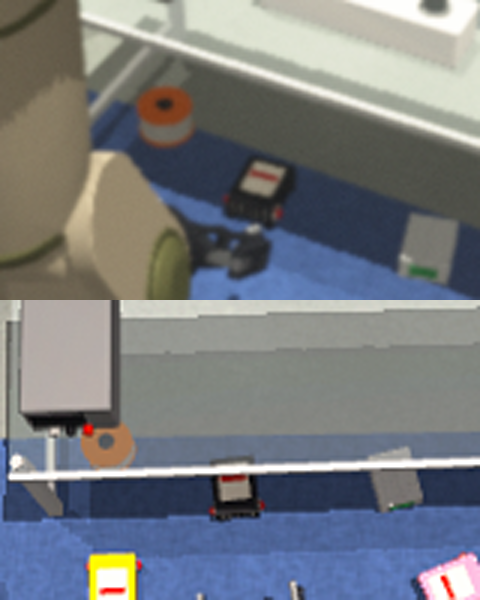

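Emit:
{"method": "arm_command", "body": {
  "rows": "0 -0.3 0.4 27 0 0 0;0 -0.3 0.4 27 0 0 0;0 -0.3 0.4 27 0 0 0;0 -0.3 0.4 23 0 0 0;0 -0.3 0.2 15 0 0 0"
}}

```text
time_s: 6.2
position: [0.5886, 0.084, 0.0368]
tool_rot: [[0.566, 0.13, 0.814], [0.075, -0.992, 0.106], [0.821, 0.002, -0.571]]
ft_force: [-0.4, 0.7, 0.3]
grip_width: 0.0852
```

Emit:
{"method": "arm_command", "body": {
  "rows": "0 0 0 8 0 0 0;0 0 0 6 0 0 0;0 0 0 0 0 0 0"
}}

```text
time_s: 6.45
position: [0.5989, 0.0849, 0.0289]
tool_rot: [[0.566, 0.129, 0.814], [0.076, -0.992, 0.105], [0.821, 0.002, -0.571]]
ft_force: [0.3, -0.0, -0.4]
grip_width: 0.0855
```

```bash
python3 - <<'E'
from kin import *
delta([.601,.085,.024],35,7)
a=snap('scene','s2')[170:240,210:310];b=snap('top','t2')[160:230,200:300]
cv2.imwrite('pics/c2.png',np.vstack([cv2.resize(x[:,:,::-1],None,fx=6,fy=4.2 if 0 else 4.2,interpolation=cv2.INTER_CUBIC) for x in(a,b)]))
E
```

```text
pos [0.5989 0.0849 0.0289] w 0.0855 F [ 0.3 -0.  -0.4] t 6.45 q [ -8.  42. 117. 157.  35. -80.]
shift [-2.8  0.2  4.5] rot [-0.3 -0.1  0.3]
```

View pics/c2.png

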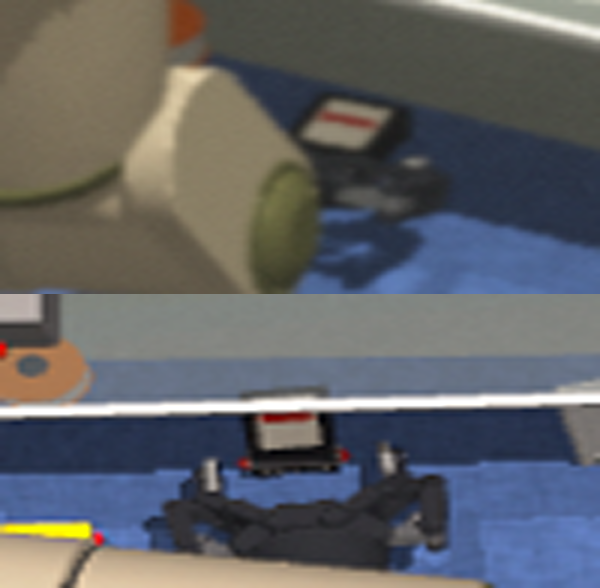

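Emit:
{"method": "arm_command", "body": {
  "rows": "0 -2 -1 1 0 0 0;0 -2 -1 1 0 0 0;0 0 0 0 0 0 0"
}}

```text
time_s: 6.8
position: [0.5973, 0.0867, 0.0235]
tool_rot: [[0.568, 0.128, 0.813], [0.075, -0.992, 0.104], [0.82, 0.002, -0.573]]
ft_force: [0.2, -0.8, -0.0]
grip_width: 0.0856
```

Emit:
{"method": "arm_command", "body": {
  "rows": "0.32 0 0 0 0 0 0;0.32 0 0 0 0 0 0;0.32 0 0 0 0 0 0",
  "squeeze": 5
}}

```text
time_s: 7.05
position: [0.5978, 0.0866, 0.0238]
tool_rot: [[0.567, 0.128, 0.814], [0.075, -0.992, 0.104], [0.82, 0.002, -0.572]]
ft_force: [-2.1, -0.8, 1.7]
grip_width: 0.0582
```

Emit:
{"method": "arm_command", "body": {
  "rows": "0.6 0 0 0 0 0 0;0.6 0 0 0 0 0 0"
}}

```text
time_s: 7.22
position: [0.5978, 0.0866, 0.024]
tool_rot: [[0.567, 0.128, 0.814], [0.075, -0.992, 0.104], [0.82, 0.002, -0.572]]
ft_force: [-3.9, -0.8, 3.4]
grip_width: 0.0573
```

```bash
python3 - <<'E'
from kin import *
delta([.601,.085,.024],35,7)
a=snap('scene','s3')[170:240,210:310];b=snap('top','t3')[160:230,200:300]
cv2.imwrite('pics/c3.png',np.vstack([cv2.resize(x[:,:,::-1],None,fx=6,fy=4.2,interpolation=cv2.INTER_CUBIC) for x in(a,b)]))
E
```

```text
pos [0.5978 0.0866 0.024 ] w 0.0573 F [-3.9 -0.8  3.4] t 7.2167 q [ -8.  42. 117. 158.  36. -81.]
shift [1.7 2.  2.5] rot [-0.2 -0.1  0.3]
```

View pics/c3.png

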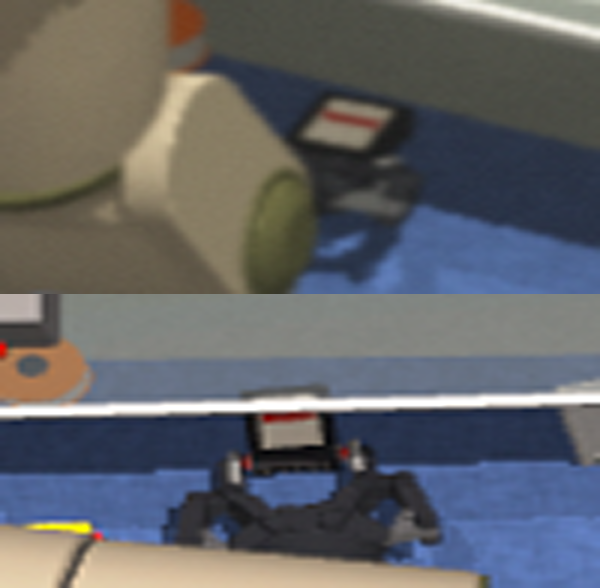

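Emit:
{"method": "arm_command", "body": {
  "rows": "0.2 0 0 0 0 0 0;0.2 0 0 0 0 0 0;0.2 1 0 3 0 0 0;0.2 1 0 3 0 0 0;0.2 0 0 0 0 0 0"
}}

```text
time_s: 7.73
position: [0.6046, 0.0873, 0.0218]
tool_rot: [[0.567, 0.128, 0.814], [0.075, -0.992, 0.104], [0.82, 0.003, -0.572]]
ft_force: [0.8, 0.2, 0.3]
grip_width: 0.068
```

Emit:
{"method": "arm_command", "body": {
  "rows": "0.5 0 0 0 0 0 0;0.5 0 0 0 0 0 0;0.5 0 0 0 0 0 0;0.5 0 0 0 0 0 0"
}}

```text
time_s: 8.07
position: [0.6039, 0.0874, 0.0221]
tool_rot: [[0.567, 0.128, 0.814], [0.075, -0.992, 0.104], [0.82, 0.002, -0.572]]
ft_force: [-0.0, -0.5, 2.6]
grip_width: 0.0575
```

Emit:
{"method": "arm_command", "body": {
  "rows": "0.5 3.3 0 -2.3 0 0 0;0.5 5 0 -3.4 0 0 0;0.5 5 0 -3.4 0 0 0;0.5 5 0 -3.4 0 0 0;0.5 5 0 -3.4 0 0 0"
}}

```text
time_s: 8.48
position: [0.604, 0.0874, 0.0508]
tool_rot: [[0.568, 0.128, 0.813], [0.076, -0.992, 0.104], [0.82, 0.003, -0.573]]
ft_force: [0.2, -0.3, -2.1]
grip_width: 0.0578
```

```bash
python3 - <<'E'
from kin import *
delta([.601,.085,.024],35,7)
a=snap('scene','s4')[170:240,210:310];b=snap('top','t4')[160:230,200:300]
cv2.imwrite('pics/c4.png',np.vstack([cv2.resize(x[:,:,::-1],None,fx=6,fy=4.2,interpolation=cv2.INTER_CUBIC) for x in(a,b)]))
E
```

```text
pos [0.604  0.0874 0.0508] w 0.0578 F [ 0.2 -0.3 -2.1] t 8.4833 q [ -8.  39. 115. 155.  31. -77.]
shift [-23.8   2.   12.6] rot [-0.2 -0.1  0.3]
```

View pics/c4.png

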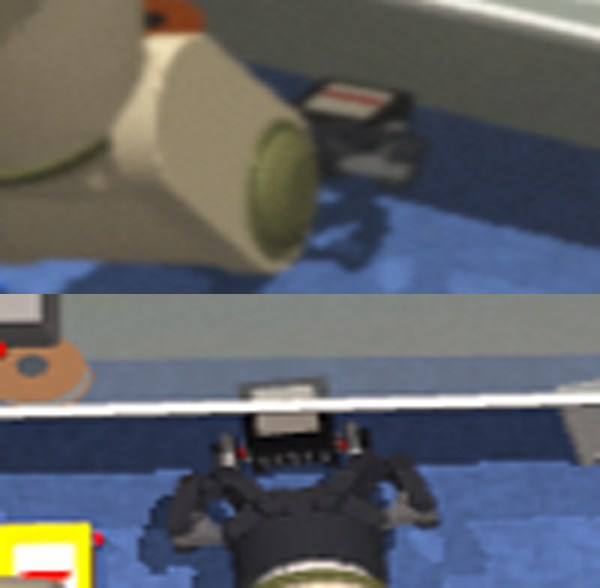

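```bash
python3 - <<'E'
from kin import *
o=readout.observe();q=o['q']
off=np.array([-5,0,4])/1e3   # stud in tool frame
S=o['position']+o['tool_rot']@off;print('stud',S.round(4),fk(q,PP)[0]-o['position'])
for z in(.066,.075):
  for x in (.585,.605):
    q=o['q']
    for th in(35,28,20,35,42,47,52):
        P=np.array([x,S[1],z])-target(th,7)@off
        q,e=ik(P,th,7,q);print(z,x,th,q.round(0),round(e,3),P.round(4))
E
```

```text
stud [0.6048 0.0875 0.0451] [ 0.01869977 -0.00353274 -0.00226862]
0.066 0.585 35 [ -8.  34. 121. 156.  31. -78.] 0.0 [0.5846 0.0875 0.0724]
0.066 0.585 28 [ -9.  38. 124. 160.  45. -83.] 0.0 [0.5838 0.0874 0.0723]
0.066 0.585 20 [ -9.  43. 128. 163.  61. -87.] 0.0 [0.583  0.0873 0.0721]
0.066 0.585 35 [ -8.  34. 121. 156.  31. -78.] 0.0 [0.5846 0.0875 0.0724]
0.066 0.585 42 [ -7.  32. 117. 145.  19. -66.] 0.0 [0.5854 0.0876 0.0724]
0.066 0.585 47 [ -7.  31. 113. 123.  11. -43.] 0.0 [0.5859 0.0876 0.0723]
0.066 0.585 52 [ -7.  30. 110.  67.  10.  12.] 0.014 [0.5865 0.0877 0.0722]
0.066 0.605 35 [ -8.  35. 117. 155.  29. -76.] 0.0 [0.6046 0.0875 0.0724]
0.066 0.605 28 [ -8.  38. 121. 160.  42. -82.] 0.0 [0.6038 0.0874 0.0723]
0.066 0.605 20 [ -9.  43. 124. 162.  57. -86.] 0.0 [0.603  0.0873 0.0721]
0.066 0.605 35 [ -8.  35. 117. 155.  29. -76.] 0.0 [0.6046 0.0875 0.0724]
0.066 0.605 42 [ -7.  33. 113. 141.  17. -62.] 0.0 [0.6054 0.0876 0.0724]
0.066 0.605 47 [ -7.  32. 110. 113.  10. -33.] 0.0 [0.6059 0.0876 0.0723]
0.066 0.605 52 [ -6.  31. 106.  56.  10.  24.] 0.005 [0.6065 0.0877 0.
[... 345 characters left out ...]
3.] 0.0 [0.5854 0.0876 0.0814]
0.075 0.585 47 [ -7.  30. 113. 115.  10. -36.] 0.0 [0.5859 0.0876 0.0813]
0.075 0.585 52 [ -7.  29. 109.  59.  10.  21.] 0.006 [0.5865 0.0877 0.0812]
0.075 0.605 35 [ -8.  34. 117. 153.  27. -74.] 0.0 [0.6046 0.0875 0.0814]
0.075 0.605 28 [ -8.  37. 121. 159.  40. -81.] 0.0 [0.6038 0.0874 0.0813]
0.075 0.605 20 [ -9.  41. 124. 162.  56. -85.] 0.0 [0.603  0.0873 0.0811]
0.075 0.605 35 [ -8.  34. 117. 153.  27. -74.] 0.0 [0.6046 0.0875 0.0814]
0.075 0.605 42 [ -7.  32. 113. 138.  16. -58.] 0.0 [0.6054 0.0876 0.0814]
0.075 0.605 47 [ -7.  31. 110. 105.  10. -26.] 0.005 [0.6059 0.0876 0.0813]
0.075 0.605 52 [ -6.  30. 106.  50.  10.  30.] 0.0 [0.6065 0.0877 0.0812]
```

Emit:
{"method": "arm_command", "body": {
  "rows": "0.5 4.1 0 -2.9 0 0 0;0.5 4.1 0 -2.9 0 0 0;0.5 4.1 0 -2.9 0 0 0;0.5 4.1 0 -2.9 0 0 0;0.5 4.1 0 -2.9 0 0 0"
}}

```text
time_s: 9.0
position: [0.6039, 0.0875, 0.0758]
tool_rot: [[0.567, 0.128, 0.814], [0.075, -0.992, 0.104], [0.82, 0.003, -0.572]]
ft_force: [-0.0, 0.4, -1.7]
grip_width: 0.0572
```

Emit:
{"method": "arm_command", "body": {
  "rows": "0.5 0 0 0 0 4 0;0.5 0 0 0 0 4 0;0.5 0 0 0 0 4 0;0.5 0 0 0 0 4 0;0.5 0 0 0 0 4 0"
}}

```text
time_s: 9.42
position: [0.6039, 0.0874, 0.0759]
tool_rot: [[0.251, 0.128, 0.959], [0.035, -0.992, 0.123], [0.967, 0.003, -0.253]]
ft_force: [0.2, 0.4, -2.0]
grip_width: 0.0576
```

Emit:
{"method": "arm_command", "body": {
  "rows": "0.5 0 0 0 0 0 0;0.5 0 0 0 0 0 0;0.5 0 0 0 0 0 0;0.5 0 0 0 0 0 0"
}}

```text
time_s: 9.75
position: [0.6043, 0.0876, 0.0761]
tool_rot: [[0.255, 0.129, 0.958], [0.036, -0.992, 0.124], [0.966, 0.003, -0.257]]
ft_force: [0.0, 0.2, -1.8]
grip_width: 0.057
```

```bash
python3 - <<'E'
from kin import *
delta([.601,.085,.024],15,7)
a=snap('scene','s5')[155:235,210:330];b=snap('top','t5')[150:230,190:310]
cv2.imwrite('pics/c5.png',np.vstack([cv2.resize(x[:,:,::-1],None,fx=5,fy=3.7,interpolation=cv2.INTER_CUBIC) for x in(a,b)]))
E
```

```text
pos [0.6043 0.0876 0.0761] w 0.057 F [ 0.   0.2 -1.8] t 9.75 q [ -9.  46. 122. 162.  64. -86.]
shift [-51.2   2.    9.9] rot [-0.3 -0.1  0.3]
```

View pics/c5.png

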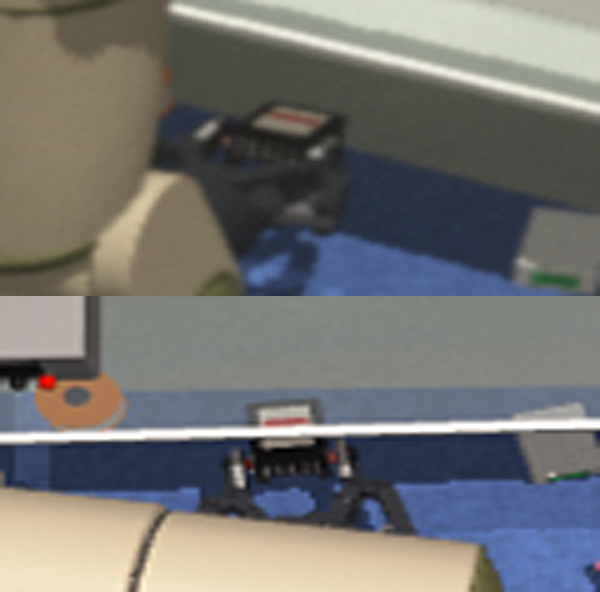

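```bash
python3 - <<'E'
from kin import *
o=readout.observe();print(o['wrist_torque'].round(3),o['ft_force'].round(2))
E
```

```text
[-0.152  0.956  0.01 ] [ 0.58 -0.48 -2.86]
```

Emit:
{"method": "arm_command", "body": {
  "rows": "0.5 0 0 0 0 0 0;0.5 0 0 0 0 0 0;0.5 0 0 0 0 0 0",
  "squeeze": 3
}}

```text
time_s: 10.1
position: [0.604, 0.0875, 0.0755]
tool_rot: [[0.255, 0.128, 0.958], [0.035, -0.992, 0.123], [0.966, 0.003, -0.257]]
ft_force: [0.5, -0.7, -3.0]
grip_width: 0.0571
```

```bash
python3 - <<'E'
from kin import *
o=readout.observe();print(o['wrist_torque'].round(3),o['ft_force'].round(2))
im=snap('top','t6');snap('scene','s6')
b=im[150:230,190:310].astype(int)
p=cv2.imread('pics/t5.png')[150:230,190:310,::-1].astype(int);print(abs(b-p).sum(2).max(), (abs(b-p).sum(2)>60).sum())
E
```

```text
[-0.131  0.875 -0.036] [ 0.53 -0.7  -3.01]
150 46
```

```bash
python3 - <<'E'
import cv2,numpy as np
for f in('t4','t5','t6','s4','s5','s6'):
    x0,x1,y0,y1=(236,262,165,200) if f[0]=='t' else (250,285,172,200)
    im=cv2.imread(f'pics/{f}.png')[y0:y1,x0:x1].astype(int);B,G,R=im[...,0],im[...,1],im[...,2]
    m=(R>100)&(abs(R-B)<50)&(R>=B) ; r=(R>90)&(R>1.8*G)&(R>1.8*B)
    for nm,q in(('w',m),('r',r)):
        k,l,s,c=cv2.connectedComponentsWithStats(q.astype(np.uint8))
        print(f,nm,[(s[i,4],(c[i]+[x0,y0]).round(1).tolist(),s[i,2:4].tolist()) for i in range(1,k) if s[i,4]>2])
a=np.vstack([np.hstack([cv2.imread(f'pics/s{i}.png')[165:210,240:290] for i in(5,6)]),np.hstack([cv2.imread(f'pics/t{i}.png')[165:205,230:280][:45] for i in(5,6)])])
cv2.imwrite('pics/c6.png',cv2.resize(a,None,fx=7,fy=7,interpolation=cv2.INTER_CUBIC))
E
```

```text
t4 w [(np.int32(233), [248.5, 169.5], [26, 10]), (np.int32(162), [248.1, 186.5], [26, 12]), (np.int32(3), [258.7, 196.7], [2, 2]), (np.int32(5), [237.6, 198.2], [2, 3])]
t4 r []
t5 w [(np.int32(241), [248.5, 169.5], [26, 10]), (np.int32(146), [247.8, 185.0], [26, 12]), (np.int32(11), [237.2, 197.1], [3, 5]), (np.int32(8), [258.5, 196.5], [2, 4])]
t5 r [(np.int32(3), [244.0, 184.0], [3, 1]), (np.int32(3), [256.0, 193.0], [1, 3])]
t6 w [(np.int32(238), [248.5, 169.4], [26, 10]), (np.int32(148), [247.8, 185.0], [26, 12]), (np.int32(9), [237.4, 197.2], [2, 5]), (np.int32(8), [258.5, 196.5], [2, 4])]
t6 r [(np.int32(4), [244.5, 184.0], [4, 1]), (np.int32(3), [256.0, 193.0], [1, 3])]
s4 w [(np.int32(7), [282.4, 172.3], [5, 2]), (np.int32(81), [253.2, 194.5], [11, 14]), (np.int32(57), [267.7, 193.5], [13, 8])]
s4 r []
s5 w [(np.int32(5), [282.8, 172.2], [4, 2]), (np.int32(58), [267.8, 187.2], [14, 7]), (np.int32(10), [251.0, 189.5], [3, 4]), (np.int32(7), [273.0, 195.7], [3, 3])]
s5 r []
s6 w [(np.int32(5), [282.8, 172.2], [4, 2]), (np.int32(54), [267.5, 187.4], [14, 7]), (np.int32(7), [251.0, 190.0], [3, 3]), (np.int32(5), [272.8, 196.4], [3, 2])]
s6 r []
```

View pics/c6.png

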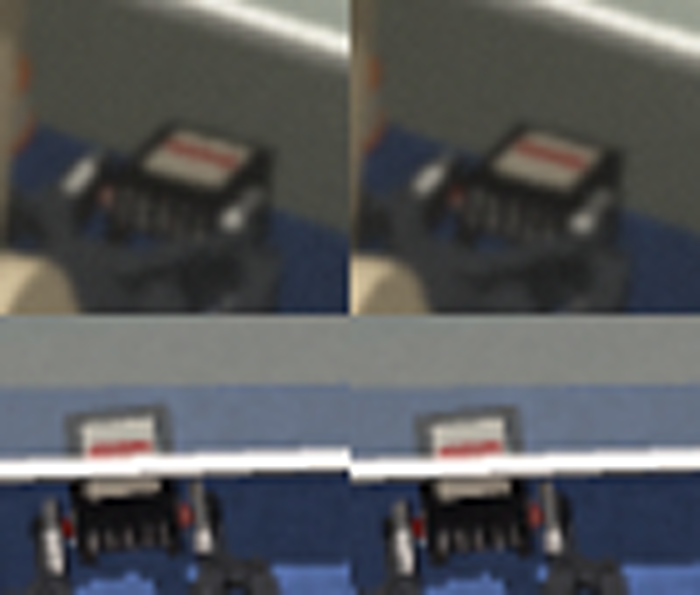

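Emit:
{"method": "arm_command", "body": {
  "rows": "0.5 -6 0 1.6 0 0 0;0.5 -6 0 1.6 0 0 0;0.5 -6 0 1.6 0 0 0;0.5 -6 0 1.6 0 0 0;0.34 0 0 0 0 0 0"
}}

```text
time_s: 10.62
position: [0.6039, 0.0874, 0.0486]
tool_rot: [[0.257, 0.128, 0.958], [0.035, -0.992, 0.123], [0.966, 0.002, -0.259]]
ft_force: [-0.1, -0.1, -2.5]
grip_width: 0.0573
```

Emit:
{"method": "arm_command", "body": {
  "rows": "0.34 0 0 0 0 0 0;0.335 0 0 0 0 0 0;0.335 0 0 0 0 0 0"
}}

```text
time_s: 10.87
position: [0.604, 0.0874, 0.0506]
tool_rot: [[0.255, 0.128, 0.959], [0.035, -0.992, 0.123], [0.966, 0.003, -0.257]]
ft_force: [0.1, 0.7, -2.8]
grip_width: 0.0576
```

```bash
cat > m.py <<'E'
from kin import *
o=readout.observe();print(o['time_s'],o['position'].round(4),'tq',o['wrist_torque'].round(3),o['ft_force'].round(2),o['grip_width'].round(4))
im=eyes.get_image('scene')[:,:,::-1];cv2.imwrite('pics/last.png',im)
im=im[172:212,250:285].astype(int);B,G,R=im[...,0],im[...,1],im[...,2]
m=(R>100)&(abs(R-B)<50)&(R>=B);k,l,s,c=cv2.connectedComponentsWithStats(m.astype(np.uint8))
print([(int(s[i,4]),(c[i]+[250,172]).round(1).tolist(),s[i,2:4].tolist()) for i in range(1,k) if s[i,4]>2])
E
python3 m.py
```

```text
Traceback (most recent call last):
  File "m.py", line 2, in <module>
    o=readout.observe();print(o['time_s'],o['position'].round(4),'tq',o['wrist_torque'].round(3),o['ft_force'].round(2),o['grip_width'].round(4))
                                                                                                                        ^^^^^^^^^^^^^^^^^^^^^
AttributeError: 'float' object has no attribute 'round'
```

Emit:
{"method": "arm_command", "body": {
  "rows": "0.325 0 0 0 0 0 0;0.325 0 0 0 0 0 0;0.32 0 0 0 0 0 0;0.32 0 0 0 0 0 0"
}}

```text
time_s: 11.2
position: [0.6041, 0.0874, 0.0507]
tool_rot: [[0.254, 0.128, 0.959], [0.035, -0.992, 0.123], [0.967, 0.003, -0.256]]
ft_force: [-0.7, -0.3, -1.7]
grip_width: 0.0583
```

```bash
sed -i "s/o\['grip_width'\].round(4)/round(o['grip_width'],5)/" m.py; python3 m.py
```

```text
11.2 [0.6041 0.0874 0.0507] tq [-0.094  0.654  0.025] [-0.7  -0.28 -1.73] 0.05826
[(5, [282.8, 172.2], [4, 2]), (11, [251.2, 196.4], [4, 4]), (24, [267.7, 195.7], [10, 4]), (6, [273.0, 202.5], [3, 2]), (3, [250.3, 210.7], [2, 2])]
```

Emit:
{"method": "arm_command", "body": {
  "rows": "0.315 0 0 0 0 0 0;0.315 0 0 0 0 0 0;0.315 0 0 0 0 0 0"
}}

```text
time_s: 11.5
position: [0.604, 0.0874, 0.0505]
tool_rot: [[0.254, 0.128, 0.959], [0.035, -0.992, 0.123], [0.966, 0.003, -0.257]]
ft_force: [-1.1, -0.2, -0.8]
grip_width: 0.0584
```

```bash
python3 m.py
```

```text
11.5 [0.604  0.0874 0.0505] tq [-0.083  0.561 -0.009] [-1.11 -0.19 -0.77] 0.05842
[(5, [282.8, 172.2], [4, 2]), (11, [251.2, 196.4], [4, 4]), (24, [267.7, 195.7], [10, 4]), (6, [273.0, 202.5], [3, 2]), (4, [250.2, 210.2], [2, 3])]
```

Emit:
{"method": "arm_command", "body": {
  "rows": "0.32 3.9 0 -1 0 0 0;0.32 3.9 0 -1 0 0 0;0.32 3.9 0 -1 0 0 0;0.32 3.9 0 -1 0 0 0;0.32 3.9 0 -1 0 0 0"
}}

```text
time_s: 11.97
position: [0.6041, 0.0875, 0.071]
tool_rot: [[0.255, 0.128, 0.958], [0.035, -0.992, 0.123], [0.966, 0.002, -0.257]]
ft_force: [-0.4, -0.0, -2.8]
grip_width: 0.0581
```

```bash
python3 m.py
```

```text
11.9667 [0.6041 0.0875 0.071 ] tq [-0.075  0.861  0.005] [-0.38 -0.05 -2.8 ] 0.05809
[(5, [282.8, 172.2], [4, 2]), (8, [250.9, 191.2], [3, 4]), (5, [272.8, 197.4], [3, 2]), (5, [250.2, 209.8], [2, 4])]
```

Emit:
{"method": "arm_command", "body": {
  "rows": "0.32 3.9 0 -1 0 0 0;0.32 0 0 0 0 0 0;0.315 0 0 0 0 0 0;0.315 0 0 0 0 0 0;0.315 0 0 0 0 0 0"
}}

```text
time_s: 12.43
position: [0.6042, 0.0875, 0.0744]
tool_rot: [[0.255, 0.128, 0.958], [0.035, -0.992, 0.123], [0.966, 0.002, -0.257]]
ft_force: [0.0, 0.3, -1.9]
grip_width: 0.0585
```

```bash
python3 m.py;  python3 - <<'E'
from h import *
a=cv2.imread('pics/last.png')[165:215,235:295];b=snap('top','t7')[165:215,220:280,::-1]
cv2.imwrite('pics/c7.png',np.hstack([cv2.resize(x,None,fx=6,fy=6,interpolation=cv2.INTER_CUBIC) for x in(a,b)]))
E
```

```text
12.4333 [0.6042 0.0875 0.0744] tq [-0.046  0.88   0.062] [ 0.05  0.26 -1.89] 0.0585
[(5, [282.8, 172.2], [4, 2]), (8, [250.9, 190.2], [3, 4]), (6, [273.0, 196.5], [3, 2]), (5, [250.2, 209.8], [2, 4])]
```

View pics/c7.png

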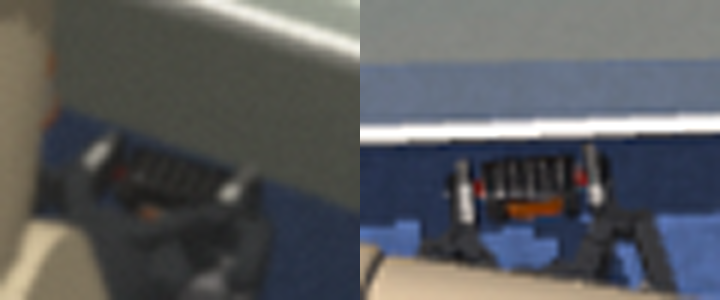

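Emit:
{"method": "arm_command", "body": {
  "rows": "0.6 0 0 0 0 0 0;0.6 0 0 0 0 0 0;0.6 0 0 1.5 0 -3 0;0.6 0 0 1.5 0 -3 0;0.6 0 0 1.5 0 -3 0",
  "squeeze": 25
}}

```text
time_s: 12.95
position: [0.6082, 0.088, 0.0728]
tool_rot: [[0.405, 0.128, 0.905], [0.054, -0.992, 0.116], [0.913, 0.002, -0.408]]
ft_force: [0.3, 0.1, -2.3]
grip_width: 0.0569
```

Emit:
{"method": "arm_command", "body": {
  "rows": "0.6 0 0 1.5 0 -3 0;0.6 0 0 1.5 0 -3 0;0.6 0 0 1.5 0 -3 0;0.6 0 0 1.5 0 -3 0;0.6 0 0 0 0 -3 0"
}}

```text
time_s: 13.37
position: [0.6136, 0.0885, 0.0704]
tool_rot: [[0.624, 0.128, 0.771], [0.083, -0.992, 0.097], [0.777, 0.003, -0.63]]
ft_force: [0.1, 0.7, -2.8]
grip_width: 0.0569
```

```bash
python3 m.py; python3 - <<'E'
from kin import *
delta([.66,.094,.02],38,7)
im=snap('top','t8')[165:225,220:280].astype(int);R,G,B=im[...,0],im[...,1],im[...,2]
for nm,m in(('orange',(R>100)&(R-B>50)&(G>.3*R)),('red',(R>90)&(R>1.8*G)&(R>1.8*B)&(G<.3*R))):
    v,u=np.nonzero(m);print(nm,len(u),u.mean()+220 if len(u) else '',v.min(initial=99)+165,v.max(initial=0)+165)
E
```

```text
13.3667 [0.6136 0.0885 0.0704] tq [-0.034  0.682  0.071] [ 0.11  0.69 -2.83] 0.05694
[(334, [254.5, 190.9], [15, 40]), (7, [282.4, 172.3], [5, 2]), (15, [272.6, 198.9], [6, 3])]
pos [0.6146 0.0886 0.0718] w 0.0568 F [ 1.3  0.1 -0.4] t 13.4167 q [ -7.  35. 111. 145.  19. -66.]
shift [-11.5   0.2  68.1] rot [-0.1  1.   0.4]
orange 62 249.43548387096774 192 224
red 0  264 165
```

Emit:
{"method": "arm_command", "body": {
  "rows": "0.6 -3.1 0 2.5 0 0 0;0.6 -3.1 0 2.5 0 0 0;0.6 -3.1 0 2.5 0 0 0;0.6 2 0 4.5 0 0 0;0.6 2 0 4.5 0 0 0"
}}

```text
time_s: 13.88
position: [0.6276, 0.0894, 0.0614]
tool_rot: [[0.608, 0.128, 0.783], [0.081, -0.992, 0.1], [0.79, 0.003, -0.613]]
ft_force: [0.8, -6.2, 24.2]
grip_width: 0.0565
```

Emit:
{"method": "arm_command", "body": {
  "rows": "0.6 1.2 0 4.7 0 0 0;0.6 1.2 0 4.7 0 0 0;0.6 0.3 0 4.8 0 0 0;0.6 0.3 0 4.8 0 0 0"
}}

```text
time_s: 14.22
position: [0.6426, 0.0915, 0.0491]
tool_rot: [[0.614, 0.128, 0.779], [0.081, -0.992, 0.099], [0.785, 0.002, -0.619]]
ft_force: [3.9, -4.6, 11.3]
grip_width: 0.0568
```

```bash
cat > n.py <<'E'
from kin import *
import sys
delta([.66,.094,.02],38,7)
full=snap('top',sys.argv[1]);im=full[165:235,225:275].astype(int);R,G,B=im[...,0],im[...,1],im[...,2]
m=((R>100)&(R-B>60)&(G>.25*R)&(G<.75*R)).astype(np.uint8);k,l,s,c=cv2.connectedComponentsWithStats(m)
print('orange',[(int(s[i,4]),(c[i]+[225,165]).round(1).tolist(),s[i,2:4].tolist()) for i in range(1,k) if s[i,4]>4])
E
python3 n.py t9
```

```text
pos [0.6426 0.0915 0.0491] w 0.0568 F [ 3.9 -4.6 11.3] t 14.2167 q [ -6.  39. 108. 148.  20. -68.]
shift [-12.   -0.3  31.8] rot [-0.2  0.3  0.3]
orange [(32, [247.5, 190.4], [8, 5])]
```

Emit:
{"method": "arm_command", "body": {
  "rows": "0.6 -0.5 0 4.7 0 0 0;0.6 -0.5 0 4.7 0 0 0;0.6 -1.3 0 4.6 0 0 0;0.6 -1.3 0 4.6 0 0 0"
}}

```text
time_s: 14.6
position: [0.6532, 0.0933, 0.0326]
tool_rot: [[0.618, 0.128, 0.776], [0.082, -0.992, 0.099], [0.782, 0.002, -0.624]]
ft_force: [2.3, -0.8, 3.9]
grip_width: 0.0569
```

```bash
python3 n.py t10
```

```text
pos [0.6532 0.0933 0.0326] w 0.0569 F [ 2.3 -0.8  3.9] t 14.6 q [ -6.  41. 106. 150.  21. -70.]
shift [-5.6  0.2 13.2] rot [-0.2  0.6  0.3]
orange [(20, [247.2, 189.2], [9, 3])]
```

Emit:
{"method": "arm_command", "body": {
  "rows": "0.6 -2.1 0 4.4 0 0 0;0.6 -2.1 0 4.4 0 0 0;0.6 0 0 0 0 0 0"
}}

```text
time_s: 14.9
position: [0.6558, 0.0941, 0.0217]
tool_rot: [[0.624, 0.128, 0.771], [0.082, -0.992, 0.098], [0.777, 0.002, -0.629]]
ft_force: [1.9, -0.9, 1.5]
grip_width: 0.0571
```

```bash
python3 n.py t11; python3 - <<'E'
from h import *
a=snap('scene','s11')[160:220,230:310,::-1];b=cv2.imread('pics/t11.png')[165:225,210:290]
cv2.imwrite('pics/c8.png',np.hstack([cv2.resize(x,None,fx=5,fy=5,interpolation=cv2.INTER_CUBIC) for x in(a,b)]))
E
```

```text
pos [0.6558 0.0941 0.0217] w 0.0571 F [ 1.9 -0.9  1.5] t 14.9 q [ -6.  43. 106. 151.  21. -71.]
shift [1.3 0.6 4.3] rot [-0.2  1.   0.3]
orange [(20, [246.8, 189.3], [9, 4])]
```

View pics/c8.png

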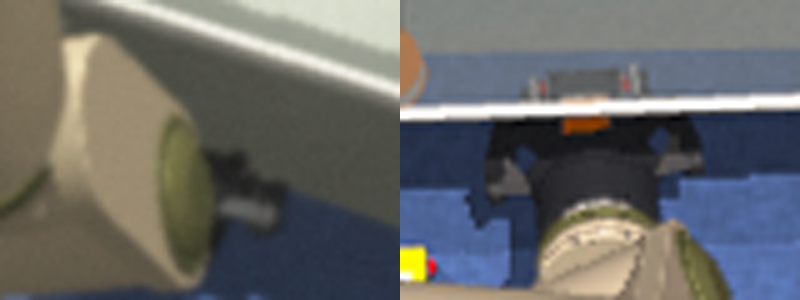

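Emit:
{"method": "arm_command", "body": {
  "rows": "0.6 -1 0 0.8 0 0 0;0.6 -0.8 0 0.7 0 0 0;0.6 0 0 0 0 0 0;0.3 0 0 0 0 0 0;0.2 0 0 0 0 0 0"
}}

```text
time_s: 15.42
position: [0.6554, 0.0942, 0.0202]
tool_rot: [[0.624, 0.128, 0.771], [0.083, -0.992, 0.098], [0.777, 0.002, -0.629]]
ft_force: [0.2, 0.6, 0.1]
grip_width: 0.0681
```

```bash
python3 n.py t12
```

```text
pos [0.6554 0.0942 0.0202] w 0.0681 F [0.2 0.6 0.1] t 15.4167 q [ -6.  43. 106. 151.  21. -71.]
shift [2.7 0.8 3.6] rot [-0.2  1.   0.3]
orange [(7, [246.0, 184.0], [7, 1]), (21, [246.9, 189.3], [9, 4])]
```

Emit:
{"method": "arm_command", "body": {
  "rows": "0.05 0 0 0 0 0 0;0 0 0 0 0 0 0;0 0 0 0 0 0 0"
}}

```text
time_s: 15.72
position: [0.6559, 0.0941, 0.0205]
tool_rot: [[0.623, 0.128, 0.772], [0.083, -0.992, 0.098], [0.778, 0.002, -0.628]]
ft_force: [0.1, 1.0, -0.5]
grip_width: 0.0853
```

Emit:
{"method": "arm_command", "body": {
  "rows": "0 0 0 -8 0 0 0;0 0 0 -20 0 0 0;0 0 0 -20 0 0 0;0 0 0 -20 0 0 0;0 0 0 -20 0 0 0"
}}

```text
time_s: 16.13
position: [0.5867, 0.0854, 0.0766]
tool_rot: [[0.623, 0.128, 0.772], [0.083, -0.992, 0.098], [0.778, 0.002, -0.628]]
ft_force: [0.4, -0.3, -0.4]
grip_width: 0.0853
```

Emit:
{"method": "arm_command", "body": {
  "rows": "1 0 0 -20 0 0 0;1 0 0 -12 0 0 0;1 0 0 0 0 0 0;1 0 0 0 0 0 0;1 0 0 0 0 0 0"
}}

```text
time_s: 16.55
position: [0.5638, 0.0822, 0.0959]
tool_rot: [[0.622, 0.128, 0.772], [0.082, -0.992, 0.098], [0.778, 0.003, -0.628]]
ft_force: [-0.3, -0.2, 0.7]
grip_width: 0.0255
```

```bash
python3 n.py t13; python3 - <<'E'
from h import *
a=snap('scene','s13')[160:230,230:310,::-1];b=cv2.imread('pics/t13.png')[165:235,210:290]
cv2.imwrite('pics/c9.png',np.hstack([cv2.resize(x,None,fx=5,fy=5,interpolation=cv2.INTER_CUBIC) for x in(a,b)]))
E
```

```text
pos [0.5638 0.0822 0.0959] w 0.0255 F [-0.3 -0.2  0.7] t 16.55 q [ -9.  29. 118. 143.  22. -66.]
shift [  1.7   0.4 123.1] rot [-0.2  0.9  0.3]
orange [(6, [246.5, 184.0], [6, 1]), (40, [247.1, 190.4], [9, 6])]
```

View pics/c9.png

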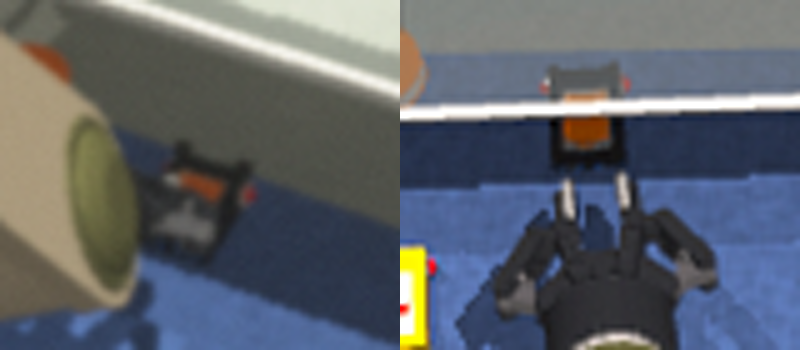

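```bash
python3 - <<'E'
from kin import *
A=onplane('top',239.4,182.2,.013);B=onplane('top',255.2,181.6,.013);M=(A+B)/2
ps=np.degrees(np.arctan2((B-A)[0],(A-B)[1]));print(A,B,M,np.linalg.norm(A-B),'psi',ps)
t=np.radians(ps);print('press by studs',M-.034*np.array([np.cos(t),np.sin(t),0]))
im=cv2.imread('pics/t13.png')[170:205,232:262].astype(int);B_,G,R=im[...,0],im[...,1],im[...,2]
m=(R>95)&(R-B_>45)&(G<.8*R)
v,u=np.nonzero(m)
for r in range(v.min(),v.max()+1):
    k=u[v==r]
    if len(k)>3: print(r+170,k.min()+232,k.max()+232,len(k),onplane('top',k.mean()+232,r+170.5,.027).round(4))
q=readout.observe()['q']
for P in([.59,.085,.1],[.612,.088,.06],[.616,.088,.043]):
    for th in(42,45): x,e=ik(np.array(P)+[-.018,0,0],th,7,q);print(P,th,x.round(),round(e,4))
E
```

```text
[0.66170019 0.11828088 0.013     ] [0.66287222 0.06645729 0.013     ] [0.6622862  0.09236908 0.013     ] 0.0518368415763735 psi 1.2955616940244847
press by studs [0.62829489 0.09160035 0.013     ]
184 243 250 8 [0.6496 0.0941 0.027 ]
188 243 250 5 [0.6361 0.0912 0.027 ]
189 243 251 9 [0.6328 0.0926 0.027 ]
190 243 251 9 [0.6294 0.0926 0.027 ]
191 243 251 9 [0.6261 0.0926 0.027 ]
192 243 251 9 [0.6228 0.0926 0.027 ]
[0.59, 0.085, 0.1] 42 [ -8.  28. 117. 136.  16. -57.] 0.0
[0.59, 0.085, 0.1] 45 [ -8.  27. 115. 120.  12. -41.] 0.0
[0.612, 0.088, 0.06] 42 [ -7.  34. 116. 147.  20. -68.] 0.0
[0.612, 0.088, 0.06] 45 [ -7.  33. 114. 138.  15. -59.] 0.0
[0.616, 0.088, 0.043] 42 [ -7.  36. 116. 151.  22. -72.] 0.0
[0.616, 0.088, 0.043] 45 [ -7.  35. 114. 144.  17. -65.] 0.0
```

Emit:
{"method": "arm_command", "body": {
  "rows": "1 0 0 0 0 -2 0;1 0 0 0 0 -2 0;1 0 0 0 0 0 0"
}}

```text
time_s: 16.9
position: [0.5644, 0.0823, 0.0963]
tool_rot: [[0.675, 0.129, 0.727], [0.09, -0.992, 0.092], [0.733, 0.003, -0.681]]
ft_force: [0.1, -0.7, 0.4]
grip_width: -0.0003
```

```bash
python3 - <<'E'
from kin import *
delta([.621,.0914,.064],43,6.5);delta([.621,.0914,.0466],43,6.5)
print(readout.observe()['tool_rot'].round(3))
E
```

```text
pos [0.5644 0.0823 0.0963] w -0.0003 F [ 0.1 -0.7  0.4] t 16.9 q [ -9.  28. 116. 130.  15. -52.]
shift [15.4 -1.8 64. ] rot [-0.5 -0.1  0.7]
pos [0.5644 0.0823 0.0963] w -0.0003 F [ 0.1 -0.7  0.4] t 16.9 q [ -9.  28. 116. 130.  15. -52.]
shift [ 2.6 -1.9 75.8] rot [-0.5 -0.1  0.7]
[[ 0.675  0.129  0.727]
 [ 0.09  -0.992  0.092]
 [ 0.733  0.003 -0.681]]
```

Emit:
{"method": "arm_command", "body": {
  "rows": "1 3.8 -0.4 16 0 0 0;1 3.8 -0.5 16 0 0 0;1 3.8 -0.5 16 0 0 0;1 3.8 -0.5 16 0 0 0;1 0 0 0 0 0 0"
}}

```text
time_s: 17.32
position: [0.6215, 0.0917, 0.062]
tool_rot: [[0.675, 0.129, 0.727], [0.089, -0.992, 0.093], [0.733, 0.002, -0.68]]
ft_force: [-0.5, -0.5, 0.4]
grip_width: 0.0002
```

Emit:
{"method": "arm_command", "body": {
  "rows": "1 -2.9 0 2.7 0 0 0;1 -2.9 0 2.7 0 0 0;1 -2.2 0 2 0 0 0;1 -1.5 0 1.4 0 0 0;1 0 0 0 0 0 0"
}}

```text
time_s: 17.73
position: [0.6194, 0.0913, 0.0501]
tool_rot: [[0.676, 0.128, 0.726], [0.089, -0.992, 0.092], [0.732, 0.002, -0.681]]
ft_force: [-0.1, 0.7, 0.6]
grip_width: -0.0002
```

```bash
python3 - <<'E'
from kin import *
delta([.621,.0914,.0466],43,6.5)
im=snap('top','t14')[165:235,210:290,::-1];s=snap('scene','s14')[160:230,230:310,::-1]
cv2.imwrite('pics/c10.png',np.hstack([cv2.resize(x,None,fx=5,fy=5,interpolation=cv2.INTER_CUBIC) for x in(s,im)]))
E
```

```text
pos [0.6194 0.0913 0.0501] w -0.0002 F [-0.1  0.7  0.6] t 17.7333 q [ -6.  37. 109. 139.  15. -60.]
shift [-1.5  0.1  3.6] rot [-0.5 -0.1  0.7]
```

Emit:
{"method": "arm_command", "body": {
  "rows": "1 0.6 0 2.1 0 0 0;1 -0.7 0 0.7 0 0 0;1 0 0 0 0 0 0"
}}

```text
time_s: 18.08
position: [0.6219, 0.0916, 0.0486]
tool_rot: [[0.675, 0.128, 0.727], [0.089, -0.992, 0.092], [0.733, 0.003, -0.681]]
ft_force: [-0.1, -0.2, 0.3]
grip_width: 0.0002
```

Emit:
{"method": "arm_command", "body": {
  "rows": "1 -0.7 0 0.7 0 0 0;1 0 0 0 0 0 0"
}}

```text
time_s: 18.25
position: [0.6218, 0.0916, 0.0475]
tool_rot: [[0.675, 0.128, 0.727], [0.089, -0.992, 0.092], [0.732, 0.002, -0.681]]
ft_force: [1.0, -0.2, 0.2]
grip_width: 0.0
```

Emit:
{"method": "arm_command", "body": {
  "rows": "1 -0.7 0 0.7 0 0 0;1 0 0 0 0 0 0"
}}

```text
time_s: 18.42
position: [0.6218, 0.0916, 0.0465]
tool_rot: [[0.675, 0.128, 0.727], [0.089, -0.992, 0.092], [0.732, 0.002, -0.681]]
ft_force: [-0.6, -0.8, 1.1]
grip_width: 0.0002
```

Emit:
{"method": "arm_command", "body": {
  "rows": "1 -0.7 0 0.7 0 0 0;1 0 0 0 0 0 0"
}}

```text
time_s: 18.58
position: [0.6219, 0.0917, 0.0456]
tool_rot: [[0.675, 0.128, 0.727], [0.089, -0.992, 0.092], [0.733, 0.002, -0.681]]
ft_force: [0.2, -0.7, 0.8]
grip_width: -0.0002
```

Emit:
{"method": "arm_command", "body": {
  "rows": "1 -0.7 0 0.7 0 0 0;1 0 0 0 0 0 0"
}}

```text
time_s: 18.75
position: [0.6221, 0.0917, 0.0449]
tool_rot: [[0.674, 0.128, 0.727], [0.089, -0.992, 0.093], [0.733, 0.002, -0.68]]
ft_force: [-0.9, -0.8, 5.0]
grip_width: 0.0003
```

Emit:
{"method": "arm_command", "body": {
  "rows": "1 -0.7 0 0.7 0 0 0;1 0 0 0 0 0 0"
}}

```text
time_s: 18.92
position: [0.6222, 0.0917, 0.0442]
tool_rot: [[0.674, 0.129, 0.728], [0.089, -0.992, 0.093], [0.734, 0.002, -0.68]]
ft_force: [-2.9, -0.6, 7.0]
grip_width: 0.0002
```

Emit:
{"method": "arm_command", "body": {
  "rows": "1 -0.7 0 0.7 0 0 0;1 0 0 0 0 0 0"
}}

```text
time_s: 19.08
position: [0.6222, 0.0917, 0.043]
tool_rot: [[0.674, 0.128, 0.727], [0.089, -0.992, 0.092], [0.733, 0.003, -0.68]]
ft_force: [0.4, 0.1, 1.8]
grip_width: 0.0003
```

Emit:
{"method": "arm_command", "body": {
  "rows": "1 -0.7 0 0.7 0 0 0;1 0 0 0 0 0 0"
}}

```text
time_s: 19.25
position: [0.6219, 0.0916, 0.0413]
tool_rot: [[0.676, 0.128, 0.726], [0.089, -0.992, 0.092], [0.732, 0.002, -0.681]]
ft_force: [0.2, -1.2, -0.2]
grip_width: -0.0004
```

Emit:
{"method": "arm_command", "body": {
  "rows": "1 -0.7 0 0.7 0 0 0;1 0 0 0 0 0 0"
}}

```text
time_s: 19.42
position: [0.6221, 0.0917, 0.0407]
tool_rot: [[0.675, 0.128, 0.727], [0.089, -0.992, 0.092], [0.733, 0.002, -0.681]]
ft_force: [-1.5, -0.7, 3.8]
grip_width: -0.0003
```

Emit:
{"method": "arm_command", "body": {
  "rows": "1 -0.7 0 0.7 0 0 0;1 0 0 0 0 0 0;1 0 0 0 0 0 0"
}}

```text
time_s: 19.67
position: [0.6223, 0.0917, 0.0405]
tool_rot: [[0.674, 0.128, 0.728], [0.089, -0.992, 0.093], [0.734, 0.002, -0.679]]
ft_force: [-5.3, -0.7, 9.7]
grip_width: 0.0002
```

Emit:
{"method": "arm_command", "body": {
  "rows": "1 1.5 0 -1.4 0 0 0;1 3.7 0 -3.4 0 0 0;1 7 0 -7 0 0 0;1 7 0 -7 0 0 0;1 0 0 -10 0 0 0"
}}

```text
time_s: 20.08
position: [0.6149, 0.0907, 0.0742]
tool_rot: [[0.674, 0.128, 0.728], [0.089, -0.992, 0.092], [0.733, 0.003, -0.68]]
ft_force: [0.6, 0.4, -0.0]
grip_width: -0.0001
```

Emit:
{"method": "arm_command", "body": {
  "rows": "1 0 0 -20 0 0 0;1 0 0 -25 0 0 0;1 0 0 -25 0 0 0;1 0 0 -15 0 0 0;1 0 0 0 0 0 0"
}}

```text
time_s: 20.5
position: [0.5506, 0.0829, 0.1327]
tool_rot: [[0.674, 0.128, 0.727], [0.09, -0.992, 0.092], [0.733, 0.003, -0.68]]
ft_force: [0.5, 0.1, -0.2]
grip_width: -0.0003
```

```bash
python3 n.py t15; python3 - <<'E'
from h import *
snap('scene','s15')
for f in('t13','t15'):
    im=cv2.imread(f'pics/{f}.png')[170:205,232:262].astype(int);B,G,R=im[...,0],im[...,1],im[...,2]
    m=(R>95)&(R-B>45)&(G<.8*R)&(G>.2*R);v,u=np.nonzero(m);print(f,'orange',m.sum(),u.min()+232,u.max()+232,v.min()+170,v.max()+170)
    for n,g in(('studs',(R>90)&(R>1.5*G)&(R>1.5*B)),):
        k,l,s,c=cv2.connectedComponentsWithStats(g.astype(np.uint8));print(n,[(int(s[i,4]),(c[i]+[232,170]).round(1).tolist()) for i in range(1,k)])
# bystanders: yellow/pink/green/etc differences between first and last top picture away from the arm
a=cv2.imread('pics/t0.png').astype(int);b=cv2.imread('pics/t15.png').astype(int);d=(abs(a-b).sum(2)>120).astype(np.uint8)
k,l,s,c=cv2.connectedComponentsWithStats(d);print([(s[i].tolist()) for i in range(1,k) if s[i,4]>25])
E
```

```text
pos [0.5506 0.0829 0.1327] w -0.0003 F [ 0.5  0.1 -0.2] t 20.5 q [ -9.  22. 116. 110.  12. -31.]
shift [ -7.8   2.8 157.2] rot [-0.2  4.9  0.4]
orange [(7, [246.0, 184.0], [7, 1]), (44, [246.9, 190.6], [9, 6])]
t13 orange 55 238 255 181 193
studs [(2, [255.0, 181.5]), (1, [238.0, 182.0]), (43, [247.1, 190.6])]
t15 orange 59 238 255 181 193
studs [(2, [255.0, 181.5]), (1, [238.0, 182.0]), (44, [246.9, 190.6])]
[[243, 188, 11, 9, 69], [0, 201, 319, 219, 21231]]
```

```bash
python3 -c "
from rig import env;print(env.close_job())"
```

```text
the job is handed in; nothing more can be done
None
```

The module was turned over under the shelf, laid down on its label, its battery cover pressed shut, and the job handed in; no verdict was reported. The robot's clock read about 20.6 s.

**Turning it over:**
- I pinched the module by its studs, let the heavy end swing down, and tipped it over on its nose edge onto its label. It was held throughout, then released.
- It did not swing at squeeze settings of 5 N or 3 N. It swung only after I backed off the finger closure, so the low squeeze setting did not seem to take effect.
- The upward force on the tool reached about 24 N while the nose pivoted on the bench.

**Pressing the cover:**
- Contact came at about 5 N, and the highest reading before the click was about 7 N. The force then dropped to zero after about 4 mm of travel.
- A hard stop followed at about 10 N.

**Last checks:**
- **Module position:** it had not moved between release and the end. Its centre is roughly 40 mm behind the front edge.
- **Shut cover:** I have only the force signature for this. The top pictures look the same before and after the press, and I had no picture views left for a close look.
- **Bystanders:** comparing the first and last top pictures shows no change except at the module and in the area the arm covers. Things hidden behind the arm could not be checked that way.
- **Gripper:** it ended clear of the module, with the force reading near zero.

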